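# Sort the letter-block cases: hang the sound ones, set the rattlers aside for repair

### The job

Each sealed wooden case on the table holds a brass letter slug that should be held fast. Pick up every case by its handle and tilt it end-down one way and then the other to feel whether the slug shifts inside; hang each sound case by its handle on a free double hook of the rack, one case to a hook, and stand each case whose slug is loose upright in the plywood repair tray. Leave the brush jar, the ink bottle and the bowl where they are; a bare brass slug on the table does not matter.

Things in the scene. Friction and masses are not known exactly. Their poses are not given: they have to be found in the camera images.
- case_a_grip (a point): One of up to five sealed wooden block cases, alike outside (absent ones: None). This point: centre of its bar handle, 110 mm above the underside; own x along the bar, own z up. All cases: box 140 (x) x 54 (y) x 60 mm high, 0.35 to 0.6 kg in all; bar 140 long, 16 wide, 16 tall, with 42 mm clear below it; its end uprights' inner faces are 58 mm either side of the middle.
- case_b_grip (a point): One of up to five sealed wooden block cases, alike outside (absent ones: None). This point: centre of its bar handle, 110 mm above the underside; own x along the bar, own z up. All cases: inside is a 0.15 kg brass slug, held fast in the middle, or loose: then it slides along own x, up to 49 mm either way, once that end is tilted down more than about 15 degrees.
- case_c_grip (a point): One of up to five sealed wooden block cases, alike outside (absent ones: None). This point: centre of its bar handle, 110 mm above the underside; own x along the bar, own z up. All cases: a loose slug is at the low end within a second of tilting 30 degrees or more, and stays there when the case is levelled gently; a fast one never shifts.
- case_d_grip (a point): One of up to five sealed wooden block cases, alike outside (absent ones: None). This point: centre of its bar handle, 110 mm above the underside; own x along the bar, own z up. All cases: held level after tilting one way, then after the other, a loose case's moment about its y axis at the handle differs by about 0.14 N m; a sound one's does not change.
- case_e_grip (a point): One of up to five sealed wooden block cases, alike outside (absent ones: None). This point: centre of its bar handle, 110 mm above the underside; own x along the bar, own z up. All cases: an end-for-end turn makes no difference; fast or loose cannot be seen, nor told by weight or name. A bare brass slug, 30 mm across, may stand on the table: of no concern.
- hook_1 (a point): Double hook of the rack: the one at rack +y. The point is where the centre of a hung handle bar rests, 140 mm above the table; own x points from the open side towards the rail, y along the rail, z up. All hooks: two 8 mm steel prongs at y = +/-36 mm; the bar lies along y over both, its case hanging below.
- hook_2 (a point): Double hook of the rack: the middle one. The point is where the centre of a hung handle bar rests, 140 mm above the table; own x points from the open side towards the rail, y along the rail, z up. All hooks: prongs open to -x; their upturned lips lie 12 to 26 mm out (-x) and rise to 6 mm above the point; throat floor 8 mm below the point.
- hook_3 (a point): Double hook of the rack: the one at rack -y. The point is where the centre of a hung handle bar rests, 140 mm above the table; own x points from the open side towards the rail, y along the rail, z up. All hooks: inwards the prongs climb 10 mm to the rail, whose near face is 58 mm in and whose top is 11 mm above the point.
- rack: The fixed hanging rack: dark wooden rail 500 mm long along own y on two legs (at own y = +/-235 mm), three double steel hooks pointing to own -x. Origin on the table below hook_2's point; own x from the open side to the rail.
- tray: The fixed plywood repair tray, 210 (own x) x 190 (own y) mm outside, walls 6 mm thick and 35 mm high, floor 6 mm thick. Origin: centre of its underside, on the table. Two cases fit side by side, handles along own x, about 90 mm apart.
- brush_jar: Bystander: glass jar of brushes, 72 mm across, brushes to 190 mm high. Origin: centre of its underside.
- ink_bottle: Bystander: ink bottle, 48 mm across, 75 mm high. Origin: centre of its underside.
- water_bowl: Bystander: white bowl, 90 mm across, 40 mm high. Origin: centre of its underside.
Not all that is in view belongs to the job. Leave any blue or red look-alike of the part that bears case_b_grip alone.

How it is judged:
By the outcome, as a careful person would: the job done as asked, in the order asked, and still so for the second after the job is handed in, with the robot touching nothing.
Of case_a, case_b, case_c, case_d, case_e only 3 to 5 are there at a start; the rules pass over those that are not, and their reading is None.
At some moment in a run one of case_a, case_b, case_c, case_d, case_e may be knocked a few centimetres aside while the robot is not near it.
It also fails if it takes over 210 s, if anything falls off the work surface, if the arm or the gripper's body presses on something with over 40 N, if the wrist force passes 120 N, or if a joint passes its speed limit or range.

### The arm

A 6-joint arm with a two-finger parallel gripper is mounted at the origin on the work surface. World frame = base frame: x ahead of the robot, y to its left, z up, the work surface at z = 0. Lengths are in m, angles in rad, forces in N, time in s.
With the tool pointing down it reaches from about 0.375 to 0.75 m from the base axis. Payload 9 kg.
Tool frame: the origin (TCP) lies midway between the tips of the shut fingers; the grasp point (between the pads) lies 19 mm behind it; z points along the fingers, y is the line along which they close (so a half turn about z gives the same grasp; the last joint's range is limited). The gripper opens to 85 mm and grips with 20 to 120 N. Pads are 22 mm wide; open, the fingers measure 114 mm over their backs; the gripper's body (76 mm by 85 mm) begins 54 mm behind the grasp point. The pads swing forward as they close: fully open they stand 13 mm farther back than shut.
Start: joints at [0.999, 0.104, 0.097, 1.564, 0, 1.353], TCP at [0.208, 0.563, 0.231] pointing down, gripper open.
Joint ranges: [-2.99, 2.99], [-0.84, 1.86], [-1.1, 1.16], [-1.84, 2.11], [-1.51, 1.56], [-3.14, 3.14]. Speed limits (rad/s): [2.22, 2.22, 2.57, 3.14, 3.14, 3.14].

### API

Orientations are given as [roll, pitch, yaw] about the fixed x, y, z axes, in that order (R = Rz(yaw) Ry(pitch) Rx(roll)).
In Python, from workcell import sensors, grab_frame, camera_info, hand_in gives the robot as it stands.
- The arm moves only by the tool servo_tool, never from a script. Its argument "increments" is a list that holds one entry, the list of rows, each a list of 6 numbers: the shift along the tool's x, y, z scaled (see below), then the turn, a rotation vector about the tool's x, y, z scaled (see below). A call has 1 to 20 rows; each row is the pose to reach, as a shift and turn from the pose commanded when the call began, along the tool's axes at that moment, turning the shorter way round; what a row does not reach only later rows make up. The controller multiplies each number of a shift by 200 mm and each number of a turn by 180 degrees. A row lasts 1/8 s, in which the tool goes at most 62.5 mm and 10.7 degrees, less where a joint would pass 70% of its speed; a pose out of reach is approached as far as the arm can. A call with a number of a shift or a turn outside -1 to 1 is refused whole. A call with a gripper value outside its range is refused whole. "hand" is the gripper command: -1 is fully open, 1 is shut, values between are in proportion, set as the call begins (left out, the last holds). The fingers move at their own pace and stop on an object; the grip force is fixed at half the most. Time passes only in rows, so rows that repeat a pose let the fingers close. It gives the time, the measured TCP pose, the force, the opening and the grip force at its end, in the units of the state.
- sensors.state(): the state, without advancing time (a new reading comes with each control period).
- grab_frame(name): name is "scene" or "side" or "wrist"; returns the picture (400x640x3 uint8, red, green, blue); there is no depth.
- camera_info(name): a dict with "vfov" (degrees; the focal length in pixels is half the picture's height over the tangent of half this angle, whatever the lens; pixels are square), "cx", "cy" (the principal point, pixels), "rvec" (rotation vector, rad) and "tvec" (3), from world to camera coordinates, as OpenCV has them. Camera axes: x right, y down, z forward; pixel columns grow to the right and rows downward; lengths in m; the calibration is good to about 2 mm. The wrist camera is an equidistant fisheye: a pixel r from the principal point sees the ray r / f radians off the axis. A picture is of the moment at which its call begins: read the wrist's pose just before it. camera_info takes no time and is no camera call; for the wrist camera it gives the pose at the moment of the call.
- hand_in(): hands the job in; it is judged then, once.
The state is a dict: "t": time; "joint_positions": joint angles; "dq": joint speeds; "joint_efforts": joint torques, N m; "position": TCP position; "tool_rot": TCP orientation; "wrist_force": force on the tool from outside, world axes, zero at the start; "moment": the same for the moment, N m; "finger_gap": finger opening in m; "gripper_force": force on a finger pad.
Only numpy, scipy, OpenCV 4.12 (cv2) and the standard library are available. Lean on these libraries where they do the work, as an engineer would, in place of code of your own. Each camera call takes 0.05 s, during which the arm holds its last target. There are 200 camera calls.

## Working session

There is one attempt and no reset: what is moved stays moved. The work goes in short steps, Python scripts to look and compute and a tool call to move; the robot and the scene stay as the last step left them, time stands still between calls to the robot, and variables do not carry over. Pictures are saved under pics/ and viewed, at most 14 in all, crops included, and the job is handed in when it is done.

Besides the shell and the picture viewer there is one more tool, called after ">>>" as name(argument=value, ...), one argument or row to a line, values as JSON. servo_tool: Moves the arm, as the interface text tells. Shifts and turns lie within -1 to 1; 1 stands for 200 mm of shift or 180 degrees of turn. Its arguments: {"type":"object","properties":{"increments":{"type":"array","items":{"type":"array","items":{"type":"array","items":{"type":"number"}}}},"hand":{"type":"number"}},"required":["increments"]}

```bash
ls; mkdir -p pics
cat > h.py <<'E'
import numpy as np, cv2
from scipy.spatial.transform import Rotation as R
from workcell import sensors, grab_frame, camera_info, hand_in
def ray(ci,u,v):
    f=200/np.tan(np.radians(ci["vfov"])/2)
    Rm=cv2.Rodrigues(np.array(ci["rvec"],float))[0]; t=np.array(ci["tvec"],float).ravel()
    d=Rm.T@np.array([(u-ci["cx"])/f,(v-ci["cy"])/f,1]); return -Rm.T@t,d
def onz(ci,u,v,z):
    c,d=ray(ci,u,v); return c+d*(z-c[2])/d[2]
def proj(ci,p):
    f=200/np.tan(np.radians(ci["vfov"])/2)
    q=cv2.Rodrigues(np.array(ci["rvec"],float))[0]@np.array(p)+np.array(ci["tvec"],float).ravel()
    return q[:2]/q[2]*f+[ci["cx"],ci["cy"]]
def save(n,fn):
    im=grab_frame(n); cv2.imwrite("pics/"+fn,im[:,:,::-1]); return im
E
python3 - <<'E'
from h import *
for n in("scene","side","wrist"):
    ci=camera_info(n);print(n,ci, ray(ci,320,200))
    save(n,n+"1.png")
print(sensors.state())
E
```

```text
pics
scene {'vfov': 52.66393034842145, 'cx': 323.7525525861812, 'cy': 202.62005566542277, 'rvec': array([ 1.65616922,  2.08953641, -0.65830335]), 'tvec': array([ 0.06617986, -0.28314948,  1.59719776])} (array([1.15033193, 0.17862838, 1.13155752]), array([-0.5739528 , -0.12877935, -0.8087783 ]))
side {'vfov': 53.15029898349968, 'cx': 323.29584303349617, 'cy': 197.79459350820952, 'rvec': array([ 2.39024253, -0.54711715,  0.21590455]), 'tvec': array([-0.38959855,  0.24530268,  1.03525867])} (array([ 0.12921053, -0.59803002,  0.95361715]), array([ 0.28194223,  0.57577267, -0.7675238 ]))
wrist {'vfov': 65.70646984690485, 'cx': 319.1315391972461, 'cy': 204.8158747081365, 'rvec': array([-2.35500048, -1.63811094, -0.26231979]), 'tvec': array([-0.60027918, -0.0402331 ,  0.37996438])} (array([0.13331126, 0.59093786, 0.37329248]), array([ 0.28019678, -0.10131952, -0.95471136]))
{'t': 0.15, 'joint_positions': array([ 9.99306734e-01,  1.04559859e-01,  9.66951796e-02,  1.56392119e+00,
       -2.02130035e-05,  1.35310123e+00]), 'dq': array([ 0.0006157 , -0.00272347,  0.00265006,  0.00107003,  0.00057436,
       -0.00055316]), 'joint_efforts': array([ 4.60239040e-03, -5.57355058e+01,  5.04008675e+01,  1.25548110e-02,
       -2.68116482e-04,  4.29430281e-05]), 'position': array([0.20773392, 0.56262935, 0.23072831]), 'tool_rot': array([-3.14062210e+00, -1.93985513e-04,  2.78779808e+00]), 'wrist_force': array([0.07074483, 0.6424508 , 0.31793383]), 'moment': array([-0.00637911, -0.02068213,  0.04978009]), 'gripper_force': 0.0, 'finger_gap': 0.08525064924132134}
```

View pics/scene1.png

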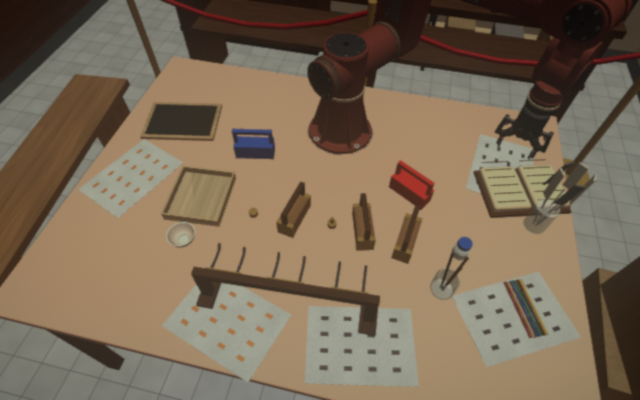

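View pics/side1.png

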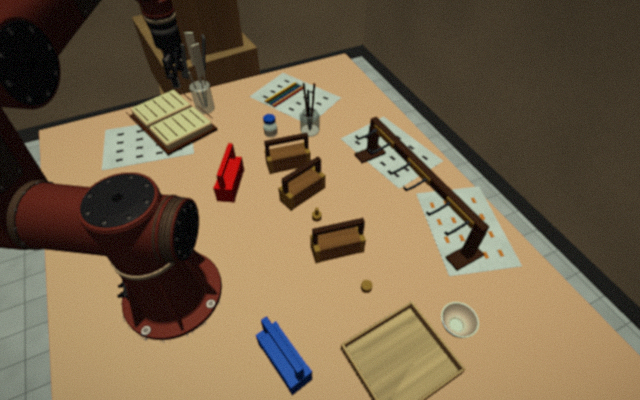

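Three wooden cases (scene about (294,210), (364,222), (407,234)), with red and blue look-alikes, the tray at (200,195), the rack rail from (200,275) to (375,300), the bowl at (180,235), and the bottle and jar near (455,265). I'll enlarge both views to get accurate corners.

Run:
```python
from h import *
a=cv2.imread("pics/scene1.png")[160:340,150:480]; b=cv2.imread("pics/side1.png")[100:400,230:530]
cv2.imwrite("pics/ca.png",cv2.resize(a,(792,432),interpolation=cv2.INTER_CUBIC))
cv2.imwrite("pics/cb.png",cv2.resize(b,(600,600),interpolation=cv2.INTER_CUBIC))
```

```text
(no output)
```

View pics/ca.png

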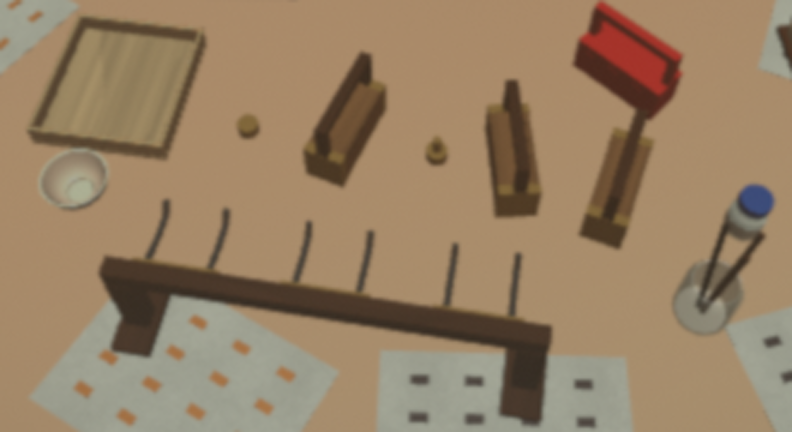

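View pics/cb.png

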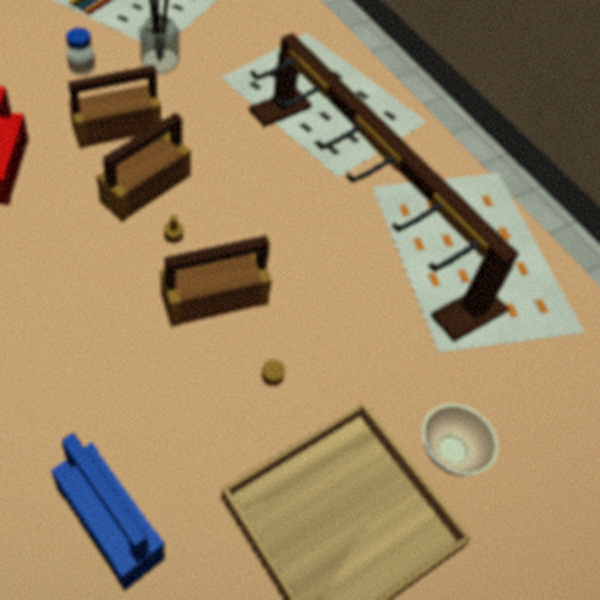

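Both enlargements show what I need. The crop has three bars, six hook tips from (166,203) to (517,257), and the tray corners at (82,17), (205,33), (165,157) and (30,133).

Run:
```python
from h import *
np.set_printoptions(precision=4,suppress=True)
S=camera_info("scene");D=camera_info("side")
s=lambda u,v,z:onz(S,150+(u+.5)/2.4-.5,160+(v+.5)/2.4-.5,z)[:2]
d=lambda u,v,z:onz(D,230+u/2,100+v/2,z)[:2]
print("tips scene");
T=np.array([s(u,v,.146) for u,v in[(166,203),(225,212),(308,225),(370,235),(454,247),(517,257)]]);print(T, np.diff(T,axis=0))
T2=np.array([d(u,v,.146) for u,v in[(436,266),(398,226),(353,177),(321,145),(284,102),(254,75)]]);print("tips side\n",T2)
print("tray",[s(u,v,.035) for u,v in[(82,17),(205,33),(165,157),(30,133)]])
print("tray side",[d(u,v,.035) for u,v in[(224,493),(361,409),(466,541)]])
for n,e,f in[("L",((366,54),(321,127)),((167,256),(267,240))),("M",((511,82),(521,165)),((106,158),(181,119))),("R",((642,110),(612,190)),((72,84),(154,69)))]:
    print(n,[s(*q,.118) for q in e],[d(*q,.118) for q in f])
print("rail scene",s(108,260,.151),s(549,331,.151)," side",d(290,38,.151),d(512,252,.151))
print("bowl",s(75,180,.02),"jar",s(708,300,0.03),"ink",s(745,215,.04))
```

```text
tips scene
[[ 0.6652 -0.217 ]
 [ 0.6607 -0.1467]
 [ 0.6548 -0.0488]
 [ 0.6508  0.0234]
 [ 0.6435  0.1196]
 [ 0.6394  0.1912]] [[-0.0045  0.0703]
 [-0.0059  0.0979]
 [-0.004   0.0723]
 [-0.0072  0.0962]
 [-0.0041  0.0715]]
tips side
 [[ 0.6654 -0.224 ]
 [ 0.6601 -0.152 ]
 [ 0.6548 -0.0563]
 [ 0.6477  0.0133]
 [ 0.6454  0.1112]
 [ 0.6345  0.1822]]
tray [array([ 0.3435, -0.4981]), array([ 0.3298, -0.3117]), array([ 0.5449, -0.2888]), array([ 0.5511, -0.4797])]
tray side [array([ 0.3224, -0.3244]), array([ 0.5223, -0.3066]), array([ 0.5389, -0.4877])]
L [array([ 0.3759, -0.0542]), array([ 0.503 , -0.0795])] [array([ 0.3804, -0.0485]), array([ 0.5093, -0.0816])]
M [array([0.3765, 0.142 ]), array([0.4999, 0.1756])] [array([0.3749, 0.1442]), array([0.5057, 0.1697])]
R [array([0.3814, 0.3136]), array([0.5095, 0.289 ])] [array([0.3868, 0.3113]), array([0.516 , 0.2891])]
rail scene [ 0.7506 -0.2505] [0.7203 0.2388]  side [0.7257 0.2298] [ 0.7612 -0.2502]
bowl [ 0.5982 -0.3974] jar [0.5827 0.4306] ink [0.4576 0.4686]
```

View pics/wrist1.png

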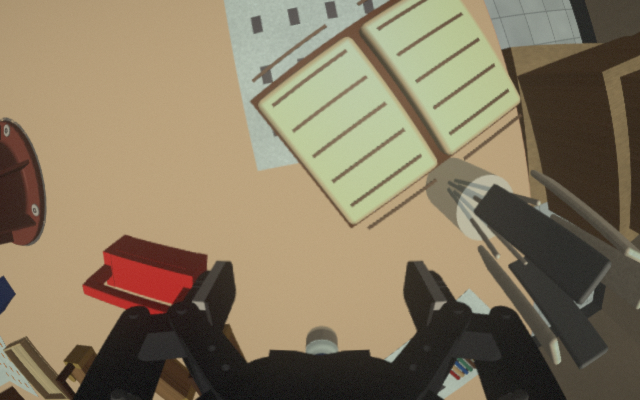

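Wrist view: open book, the tall glass of tools at right about (500,200), and the red look-alike at (150,275). Now I'll rise and move towards an overview pose.

Add to h.py:
```python
np.set_printoptions(precision=4,suppress=True)
def inc(p,yaw,st=None,tilt=None):
    """increments to TCP p, tool down with yaw (deg)"""
    st=st or sensors.state()
    R0=R.from_euler("xyz",st["tool_rot"]); R1=R.from_euler("xyz",[np.pi,0,np.radians(yaw)])
    sh=R0.inv().apply(np.array(p)-st["position"])
    rv=(R0.inv()*R1).as_rotvec()
    return np.r_[sh/.2,rv/np.pi].round(4)
def onzw(ci,u,v,z):
    d=np.array([u-ci["cx"],v-ci["cy"]]);f=200/np.tan(np.radians(ci["vfov"])/2);r=np.hypot(*d);th=r/f
    dc=np.r_[d/max(r,1e-9)*np.sin(th),np.cos(th)]
    Rm=cv2.Rodrigues(np.array(ci["rvec"],float))[0];c=-Rm.T@np.array(ci["tvec"],float).ravel();w=Rm.T@dc
    return c+w*(z-c[2])/w[2]
```

```text
(no output)
```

>>> servo_tool(
  increments=[
    [[0, 0, -0.5, 0, 0, 0], [0, 0, -0.5, 0, 0, 0], [-0.3, -0.25, -0.6, 0, 0, 0.1], [-0.6, -0.5, -0.7, 0, 0, 0.2], [-1, -0.8, -0.7, 0, 0, 0.3], [-1, -0.8, -0.7, 0, 0, 0.3], [-1, -0.8, -0.7, 0, 0, 0.3], [-1, -0.8, -0.7, 0, 0, 0.3]],
  ],
  hand=-1,
)

```text
t: 1.15
position: [0.3406, 0.3428, 0.3713]
tool_rot: [3.142, -0.0, 1.844]
wrist_force: [0.3, -0.1, -0.2]
finger_gap: 0.0854
gripper_force: 0.0
```

Run:
```python
from h import *
s=sensors.state();print(s["position"],np.degrees(s["tool_rot"]),s["joint_positions"],inc([.54,.05,.4],90))
```

```text
[0.3406 0.3428 0.3713] [179.9947  -0.0075 105.6631] [ 0.517  -0.1647  0.0933  1.8287  0.0001  1.8144] [-1.6787  0.5649 -0.1437  0.     -0.      0.087 ]
```

>>> servo_tool(
  increments=[
    [[-1, 0.34, -0.1, 0, 0, 0.05], [-1, 0.34, -0.1, 0, 0, 0.05], [-1, 0.34, -0.1, 0, 0, 0.05], [-1, 0.34, -0.1, 0, 0, 0.05], [-1, 0.34, -0.1, 0, 0, 0.087]],
  ],
)

```text
t: 1.78
position: [0.4605, 0.1688, 0.3908]
tool_rot: [-3.141, 0.0, 1.573]
wrist_force: [0.4, 0.0, -0.5]
finger_gap: 0.0852
gripper_force: 0.0
```

>>> servo_tool(
  increments=[
    [[-0.67, 0.5, 0, 0, 0, 0], [-0.67, 0.5, 0, 0, 0, 0], [-0.67, 0.5, 0, 0, 0, 0], [-0.67, 0.5, 0, 0, 0, 0], [-0.67, 0.5, 0, 0, 0, 0], [-0.67, 0.5, 0, 0, 0, 0]],
  ],
)

```text
t: 2.52
position: [0.5595, 0.037, 0.3917]
tool_rot: [3.141, -0.0, 1.575]
wrist_force: [0.8, -0.3, 0.0]
finger_gap: 0.0854
gripper_force: 0.0
```

Run:
```python
from h import *
s=sensors.state();print(s["position"],np.degrees(s["tool_rot"]),s["joint_positions"])
import pickle
pickle.dump(camera_info("wrist"),open("w2.pkl","wb"))
im=save("wrist","w2.png")
```

```text
[0.5595 0.037  0.3917] [179.9654  -0.0099  90.2531] [-0.1674  0.0921  0.3835  1.8617  0.0003  1.399 ]
```

View pics/w2.png

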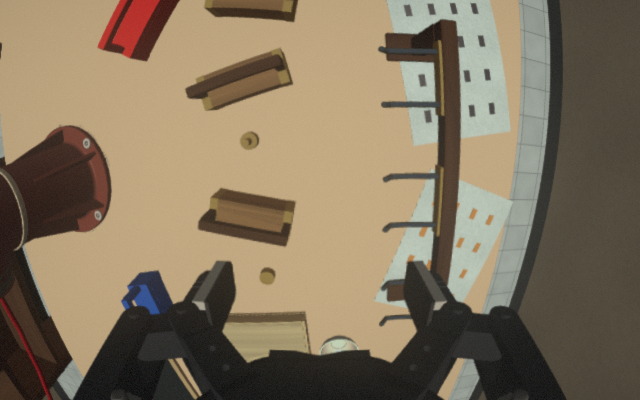

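Good overview: the rack's prong tips are at column ~383, rows 49–320, and the rail is at columns 440–458. Case L is at (247,215) and case M at (240,78). I'll enlarge the rack part.

Run:
```python
from h import *
a=cv2.imread("pics/w2.png")
A=cv2.resize(a[20:340,370:475],(262,800)[::1],interpolation=cv2.INTER_CUBIC)
A=cv2.rotate(cv2.resize(a[20:340,370:475],None,fx=2.5,fy=2.5,interpolation=cv2.INTER_CUBIC),cv2.ROTATE_90_COUNTERCLOCKWISE) # (u',v') : x'=2.5*(v-20), y'=2.5*(475-u)
B=cv2.resize(a[40:250,180:310],None,fx=2.5,fy=2.5,interpolation=cv2.INTER_CUBIC)
B=cv2.rotate(B,cv2.ROTATE_90_COUNTERCLOCKWISE)
C=np.zeros((590,800,3),np.uint8);C[:A.shape[0],:A.shape[1]]=A;C[265:265+B.shape[0],:B.shape[1]]=B
print(A.shape,B.shape);cv2.imwrite("pics/w2c.png",C)
```

```text
(262, 800, 3) (325, 525, 3)
```

View pics/w2c.png

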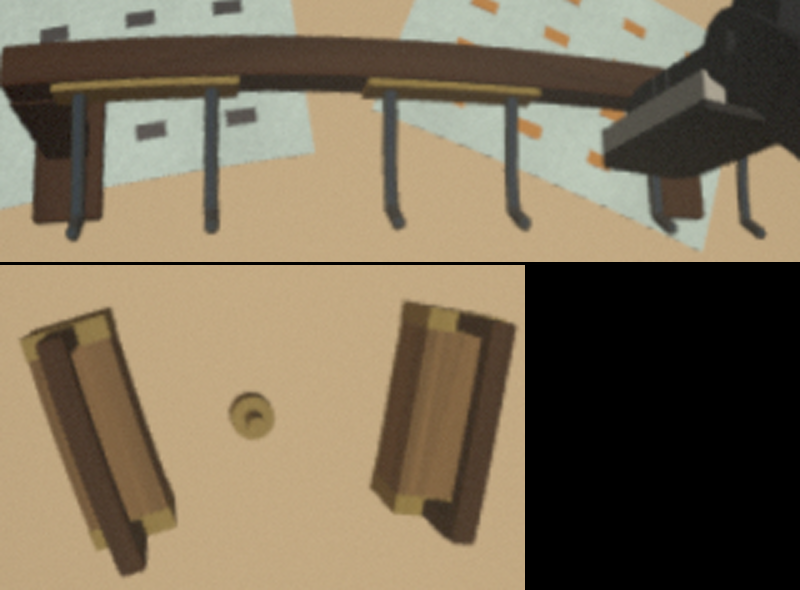

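The enlarged view gives clean prong and rail edges and all the bar outlines. Computing positions.

Run:
```python
from h import *
import pickle
W=pickle.load(open("w2.pkl","rb"))
a=lambda x,y,z:onzw(W,474.5-y/2.5,19.5+x/2.5,z)[:2]
b=lambda x,y,z:onzw(W,309.5-(y-265)/2.5,39.5+x/2.5,z)[:2]
print("rail near edge",np.array([a(x,y,.151) for x,y in[(60,85),(150,80),(300,75),(450,81),(540,89)]]))
print("tips",np.array([a(x,y,.146) for x,y in[(73,234),(211,229),(397,224),(520,224),(670,229),(760,235)]]))
print("prong mid",np.array([a(x,y,.128) for x,y in[(77,180),(211,180),(390,170),(512,170)]]))
print("legs/ bars L top corners",np.array([b(x,y,.118) for x,y in[(487,316),(516,325),(474,544),(452,541)]]))
print("M",np.array([b(x,y,.118) for x,y in[(37,342),(66,330),(145,567),(121,575)]]))
```

```text
rail near edge [[ 0.7144  0.2081]
 [ 0.7175  0.1603]
 [ 0.7241  0.0819]
 [ 0.729  -0.0001]
 [ 0.7317 -0.0539]]
tips [[ 0.6367  0.194 ]
 [ 0.64    0.1231]
 [ 0.6465  0.0268]
 [ 0.6513 -0.0425]
 [ 0.6574 -0.141 ]
 [ 0.6612 -0.2128]]
prong mid [[ 0.6694  0.1977]
 [ 0.6704  0.1247]
 [ 0.6812  0.0271]
 [ 0.6877 -0.0452]]
legs/ bars L top corners [[ 0.5168 -0.0647]
 [ 0.5107 -0.0838]
 [ 0.3747 -0.0587]
 [ 0.3787 -0.0442]]
M [[0.5069 0.1896]
 [0.5133 0.1734]
 [0.3781 0.1383]
 [0.3735 0.1525]]
```

Run:
```python
from h import *
print(inc([.445,-.063,.22],170.6))
```

```text
[-0.4971 -0.575   0.8586  0.0002  0.0002 -0.4465]
```

>>> servo_tool(
  increments=[
    [[-0.2, -0.2, 0.3, 0, 0, -0.15], [-0.497, -0.575, 0.5, 0, 0, -0.3], [-0.497, -0.575, 0.859, 0, 0, -0.4465], [-0.497, -0.575, 0.859, 0, 0, -0.4465], [-0.497, -0.575, 0.859, 0, 0, -0.4465], [-0.497, -0.575, 0.859, 0, 0, -0.4465], [-0.497, -0.575, 0.859, 0, 0, -0.4465], [-0.497, -0.575, 0.859, 0, 0, -0.4465], [-0.497, -0.575, 0.859, 0, 0, -0.4465], [-0.497, -0.575, 0.859, 0, 0, -0.4465]],
  ],
)

```text
t: 3.82
position: [0.445, -0.0637, 0.2197]
tool_rot: [-3.142, 0.0, 2.973]
wrist_force: [0.3, 0.3, 0.4]
finger_gap: 0.0853
gripper_force: 0.0
```

Run:
```python
from h import *
s=sensors.state();print(s["position"],np.degrees(s["tool_rot"]),inc([.445,-.063,.091],170.6))
import pickle
pickle.dump(camera_info("wrist"),open("w3.pkl","wb"))
im=save("wrist","w3.png")
```

```text
[ 0.445  -0.0637  0.2197] [-179.9988    0.0276  170.3593] [ 0.0009  0.0032  0.6433 -0.      0.0002 -0.0013]
```

View pics/w3.png

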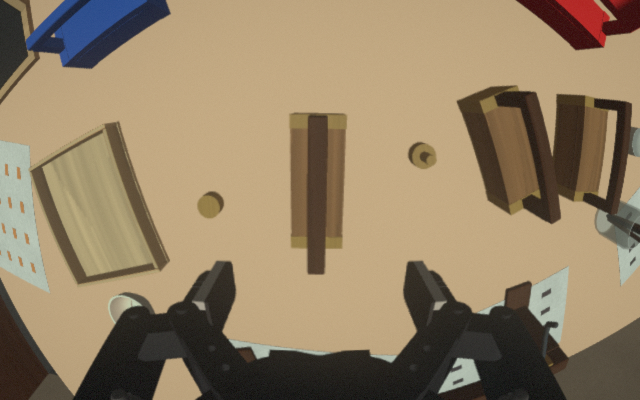

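Case L is well centred between the fingers, bar from (317,116) to (316,273). The tray rim corners are at (117,123), (167,266), (83,282) and (32,169).

Run:
```python
from h import *
import pickle
W=pickle.load(open("w3.pkl","rb"))
p=np.array([onzw(W,*q,.118)[:2] for q in[(308,116),(327,116),(325,273),(307,273)]]);print(p,p.mean(0),np.degrees(np.arctan2(*(p[:2].mean(0)-p[2:].mean(0))[::-1])))
t=np.array([onzw(W,*q,.035)[:2] for q in[(117,123),(167,266),(83,282),(32,169)]]);print(t,t.mean(0),np.diff(t,axis=0))
for q in((320,266),(320,330)):print(q)
p=np.array([onzw(W,*q,.118)[:2] for q in[(524,93),(535,92),(559,220),(548,221),(611,101),(632,103)]]);print(p)
```

```text
[[ 0.3729 -0.0595]
 [ 0.3754 -0.0449]
 [ 0.5116 -0.069 ]
 [ 0.5088 -0.0852]] [ 0.4422 -0.0647] 169.61615649206234
[[ 0.3286 -0.292 ]
 [ 0.5232 -0.2809]
 [ 0.5376 -0.463 ]
 [ 0.3423 -0.4899]] [ 0.4329 -0.3815] [[ 0.1947  0.0111]
 [ 0.0144 -0.1821]
 [-0.1952 -0.0268]]
(320, 266)
(320, 330)
[[0.3728 0.1366]
 [0.3722 0.1506]
 [0.5066 0.1876]
 [0.5044 0.1703]
 [0.3817 0.275 ]
 [0.3835 0.3243]]
```

>>> servo_tool(
  increments=[
    [[0.01, -0.005, 0.3, 0, 0, 0], [0.01, -0.005, 0.5, 0, 0, 0], [0.01, -0.005, 0.643, 0, 0, 0], [0.01, -0.005, 0.643, 0, 0, 0], [0.01, -0.005, 0.643, 0, 0, 0], [0.01, -0.005, 0.643, 0, 0, 0]],
  ],
)

```text
t: 4.62
position: [0.4439, -0.0651, 0.0926]
tool_rot: [-3.141, 0.002, 2.975]
wrist_force: [-0.3, 0.1, 0.5]
finger_gap: 0.0856
gripper_force: 0.0
```

>>> servo_tool(
  increments=[
    [[0, 0, 0, 0, 0, 0], [0, 0, 0, 0, 0, 0], [0, 0, 0, 0, 0, 0], [0, 0, 0, 0, 0, 0], [0, 0, 0, 0, 0, 0], [0, 0, 0, 0, 0, 0], [0, 0, 0, 0, 0, 0], [0, 0, 0, 0, 0, 0]],
  ],
  hand=1,
)

```text
t: 5.62
position: [0.443, -0.0648, 0.091]
tool_rot: [-3.141, 0.0, 2.975]
wrist_force: [-0.7, -2.2, 1.9]
finger_gap: 0.0149
gripper_force: 59.9
```

>>> servo_tool(
  increments=[
    [[0, 0, -0.1, 0, 0, 0], [0, 0, -0.3, 0, 0, 0], [0, 0, -0.6, 0, 0, 0], [0, 0, -0.85, 0, 0, 0], [0, 0, -0.95, 0, 0, 0], [0, 0, -0.95, 0, 0, 0], [0, 0, -0.95, 0, 0, 0], [0, 0, -0.95, 0, 0, 0], [0, 0, -0.95, 0, 0, 0]],
  ],
)

```text
t: 6.75
position: [0.4425, -0.0645, 0.28]
tool_rot: [3.141, -0.001, 2.975]
wrist_force: [0.1, 0.1, -4.7]
finger_gap: 0.0154
gripper_force: 59.1
```

```bash
cat >> h.py <<'E'
def rd():
    s=sensors.state();r=R.from_euler("xyz",s["tool_rot"]).inv()
    print("t %.2f"%s["t"],s["position"],np.degrees(s["tool_rot"]),"F",r.apply(s["wrist_force"]),"M",r.apply(s["moment"]),s["finger_gap"],s["gripper_force"])
E
python3 -c "
from h import *
rd()"
```

```text
t 6.75 [ 0.4425 -0.0645  0.28  ] [179.9683  -0.0798 170.4406] F [-0.1174  0.1134  4.7226] M [ 0.0001 -0.0458 -0.0097] 0.015377767562133085 59.12639558315277
```

>>> servo_tool(
  increments=[
    [[0, 0, 0, 0, 0.05, 0], [0, 0, 0, 0, 0.1, 0], [0, 0, 0, 0, 0.15, 0], [0, 0, 0, 0, 0.2, 0], [0, 0, 0, 0, 0.22, 0], [0, 0, 0, 0, 0.22, 0], [0, 0, 0, 0, 0.22, 0], [0, 0, 0, 0, 0.22, 0], [0, 0, 0, 0, 0.22, 0], [0, 0, 0, 0, 0.22, 0], [0, 0, 0, 0, 0.22, 0], [0, 0, 0, 0, 0.22, 0], [0, 0, 0, 0, 0.22, 0], [0, 0, 0, 0, 0.22, 0]],
  ],
)

```text
t: 8.5
position: [0.4273, -0.0654, 0.2452]
tool_rot: [-3.136, -0.647, 2.975]
wrist_force: [0.6, -0.6, -5.0]
finger_gap: 0.0152
gripper_force: 59.8
```

```bash
python3 -c "
from h import *
rd()"
```

```text
t 8.50 [ 0.4273 -0.0654  0.2452] [-179.6839  -37.0939  170.4528] F [-3.5355 -0.4614  3.5848] M [-0.0622 -1.4571  0.0092] 0.015206611700253843 59.803558588027954
```

>>> servo_tool(
  increments=[
    [[0, 0, 0, 0, -0.04, 0], [0, 0, 0, 0, -0.08, 0], [0, 0, 0, 0, -0.12, 0], [0, 0, 0, 0, -0.16, 0], [0, 0, 0, 0, -0.2, 0], [0, 0, 0, 0, -0.22, 0], [0, 0, 0, 0, -0.22, 0], [0, 0, 0, 0, -0.22, 0], [0, 0, 0, 0, -0.22, 0], [0, 0, 0, 0, -0.22, 0], [0, 0, 0, 0, -0.22, 0], [0, 0, 0, 0, -0.22, 0]],
  ],
)

```text
t: 10.0
position: [0.4273, -0.0654, 0.2451]
tool_rot: [-3.137, 0.043, 2.979]
wrist_force: [0.3, 0.4, -4.9]
finger_gap: 0.0153
gripper_force: 61.0
```

```bash
python3 -c "
from h import *
rd()"
```

```text
t 10.00 [ 0.4273 -0.0654  0.2451] [-179.7502    2.4886  170.6595] F [-0.0155  0.4756  4.9522] M [-0.0264  0.187  -0.0035] 0.015281563990663449 61.01563096046448
```

>>> servo_tool(
  increments=[
    [[0, 0, 0, 0, -0.05, 0], [0, 0, 0, 0, -0.1, 0], [0, 0, 0, 0, -0.15, 0], [0, 0, 0, 0, -0.2, 0], [0, 0, 0, 0, -0.22, 0], [0, 0, 0, 0, -0.22, 0], [0, 0, 0, 0, -0.22, 0], [0, 0, 0, 0, -0.22, 0], [0, 0, 0, 0, -0.22, 0], [0, 0, 0, 0, -0.22, 0], [0, 0, 0, 0, -0.22, 0], [0, 0, 0, 0, -0.22, 0], [0, 0, 0, 0, -0.22, 0], [0, 0, 0, 0, -0.22, 0]],
  ],
)

```text
t: 11.75
position: [0.5759, -0.102, 0.2705]
tool_rot: [3.137, 0.67, 2.982]
wrist_force: [-0.4, 0.4, -5.1]
finger_gap: 0.0151
gripper_force: 62.1
```

```bash
python3 -c "
from h import *
rd()"
```

```text
t 11.75 [ 0.5759 -0.102   0.2705] [179.7468  38.3929 170.8721] F [3.5147 0.3295 3.6974] M [0.0354 1.556  0.0311] 0.015104509244563299 62.088990211486816
```

>>> servo_tool(
  increments=[
    [[0, 0, 0, 0, 0.04, 0], [0, 0, 0, 0, 0.08, 0], [0, 0, 0, 0, 0.12, 0], [0, 0, 0, 0, 0.16, 0], [0, 0, 0, 0, 0.2, 0], [0, 0, 0, 0, 0.22, 0], [0, 0, 0, 0, 0.22, 0], [0, 0, 0, 0, 0.22, 0], [0, 0, 0, 0, 0.22, 0], [0, 0, 0, 0, 0.22, 0], [0, 0, 0, 0, 0.22, 0], [0, 0, 0, 0, 0.22, 0]],
  ],
)

```text
t: 13.25
position: [0.5759, -0.102, 0.2706]
tool_rot: [3.138, -0.021, 2.985]
wrist_force: [0.5, 0.5, -5.6]
finger_gap: 0.0149
gripper_force: 61.8
```

```bash
python3 -c "
from h import *
rd()
import pickle
pickle.dump(camera_info('wrist'),open('w4.pkl','wb'))
save('wrist','w4.png')"
```

```text
t 13.25 [ 0.5759 -0.102   0.2706] [179.8058  -1.1802 171.0282] F [-0.5272  0.5194  5.5737] M [ 0.0169 -0.2328  0.0308] 0.014895782970404755 61.79756999015808
```

```bash
cat >> h.py <<'E'
def rdm(n=8):
    L=[]
    for i in range(n):
        s=sensors.state();r=R.from_euler("xyz",s["tool_rot"]).inv();L.append(np.r_[s["position"],np.degrees(s["tool_rot"]),r.apply(s["wrist_force"]),r.apply(s["moment"]),s["t"]]); grab_frame("side")
    L=np.array(L);print(L.mean(0)[:6],"F",L.mean(0)[6:9],"M",L.mean(0)[9:12],"sdM",L.std(0)[9:12],"t",L[-1,-1])
E
python3 -c "
from h import *
print(inc([.54,-.05,.29],93.6))"
```

```text
[ 0.2197  0.2291 -0.0921 -0.0036 -0.0063  0.4302]
```

View pics/w4.png

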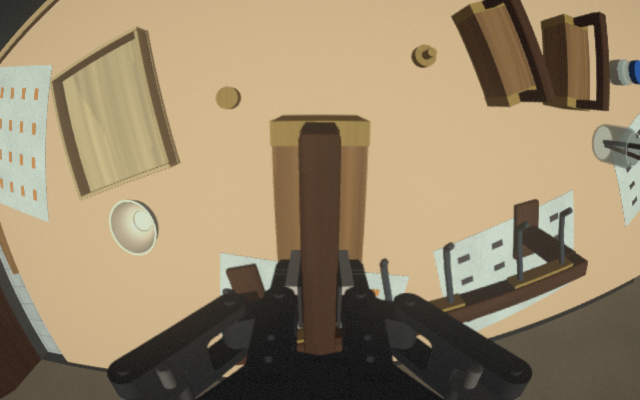

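The case is held squarely in the fingers, bar end at (320,125). I'll move to a better-conditioned pose (bar tangential) and repeat the tilts there with averaged readings.

>>> servo_tool(
  increments=[
    [[0.1, 0.1, -0.05, 0, -0.006, 0.05], [0.22, 0.229, -0.092, -0.003, -0.006, 0.1], [0.22, 0.229, -0.092, -0.003, -0.006, 0.15], [0.22, 0.229, -0.092, -0.003, -0.006, 0.2], [0.22, 0.229, -0.092, -0.003, -0.006, 0.25], [0.22, 0.229, -0.092, -0.003, -0.006, 0.3], [0.22, 0.229, -0.092, -0.003, -0.006, 0.35], [0.22, 0.229, -0.092, -0.003, -0.006, 0.4], [0.22, 0.229, -0.092, -0.003, -0.006, 0.43], [0.22, 0.229, -0.092, -0.003, -0.006, 0.43], [0.22, 0.229, -0.092, -0.003, -0.006, 0.43], [0.22, 0.229, -0.092, -0.003, -0.006, 0.43]],
  ],
)

```text
t: 14.8
position: [0.54, -0.05, 0.2899]
tool_rot: [-3.14, 0.0, 1.635]
wrist_force: [1.0, -0.0, -5.7]
finger_gap: 0.0152
gripper_force: 61.8
```

>>> servo_tool(
  increments=[
    [[0, 0, 0, 0, 0.05, 0], [0, 0, 0, 0, 0.1, 0], [0, 0, 0, 0, 0.15, 0], [0, 0, 0, 0, 0.2, 0], [0, 0, 0, 0, 0.21, 0], [0, 0, 0, 0, 0.21, 0], [0, 0, 0, 0, 0.21, 0], [0, 0, 0, 0, 0.21, 0], [0, 0, 0, 0, 0.21, 0], [0, 0, 0, 0, 0.21, 0], [0, 0, 0, 0, 0.21, 0], [0, 0, 0, 0, 0.21, 0], [0, 0, 0, 0, 0.21, 0], [0, 0, 0, 0, 0.16, 0], [0, 0, 0, 0, 0.12, 0], [0, 0, 0, 0, 0.08, 0], [0, 0, 0, 0, 0.04, 0], [0, 0, 0, 0, 0, 0], [0, 0, 0, 0, 0, 0], [0, 0, 0, 0, 0, 0]],
  ],
)

```text
t: 17.3
position: [0.5397, -0.0498, 0.2896]
tool_rot: [-3.139, -0.003, 1.634]
wrist_force: [-0.5, 0.0, -5.8]
finger_gap: 0.0146
gripper_force: 61.6
```

```bash
python3 -c "
from h import *
rdm()"
```

```text
[   0.5398   -0.0505    0.2895 -179.8317   -0.0896   93.5696] F [-0.2272  0.029   5.4043] M [-0.0207  0.0491 -0.0168] sdM [0.0308 0.0461 0.0165] t 17.65
```

>>> servo_tool(
  increments=[
    [[0, 0, 0, 0, -0.05, 0], [0, 0, 0, 0, -0.1, 0], [0, 0, 0, 0, -0.15, 0], [0, 0, 0, 0, -0.2, 0], [0, 0, 0, 0, -0.21, 0], [0, 0, 0, 0, -0.21, 0], [0, 0, 0, 0, -0.21, 0], [0, 0, 0, 0, -0.21, 0], [0, 0, 0, 0, -0.21, 0], [0, 0, 0, 0, -0.21, 0], [0, 0, 0, 0, -0.21, 0], [0, 0, 0, 0, -0.21, 0], [0, 0, 0, 0, -0.21, 0], [0, 0, 0, 0, -0.16, 0], [0, 0, 0, 0, -0.12, 0], [0, 0, 0, 0, -0.08, 0], [0, 0, 0, 0, -0.04, 0], [0, 0, 0, 0, 0, 0], [0, 0, 0, 0, 0, 0], [0, 0, 0, 0, 0, 0]],
  ],
)

```text
t: 20.2
position: [0.5399, -0.0502, 0.2899]
tool_rot: [-3.139, 0.003, 1.634]
wrist_force: [0.3, -0.1, -6.0]
finger_gap: 0.0149
gripper_force: 61.6
```

```bash
python3 -c "
from h import *
rdm()"
```

```text
[   0.5399   -0.0495    0.29   -179.8801    0.0985   93.6901] F [0.0281 0.1051 5.5385] M [-0.0028 -0.0842 -0.0006] sdM [0.0284 0.0229 0.0219] t 20.55
```

Moment flips from +0.049 to −0.084 N m, a difference of 0.133: this case is loose and goes to the tray. I'll rectify the earlier wrist pictures onto the tray rim plane to locate it precisely.

```bash
cat >> h.py <<'E'
def ortho(fn,ci,x0,x1,y0,y1,z,s=1500.):
    """top-down: row 0 = x1 (down = -x), col 0 = y1 (right = -y)"""
    im=cv2.imread(fn);f=200/np.tan(np.radians(ci["vfov"])/2)
    X,Y=np.meshgrid(np.arange(x1,x0,-1/s),np.arange(y1,y0,-1/s),indexing="ij")
    q=np.stack([X,Y,0*X+z],-1)@cv2.Rodrigues(np.array(ci["rvec"],float))[0].T+np.array(ci["tvec"],float).ravel()
    h=np.hypot(q[...,0],q[...,1]);k=f*np.arctan2(h,q[...,2])/h
    return cv2.remap(im,(q[...,0]*k+ci["cx"]).astype(np.float32),(q[...,1]*k+ci["cy"]).astype(np.float32),cv2.INTER_CUBIC)
E
python3 - <<'E'
from h import *
import pickle
o=[ortho("pics/%s.png"%n,pickle.load(open(n+".pkl","rb")),.30,.56,-.52,-.26,.035) for n in("w3","w4")]
cv2.imwrite("pics/o.png",np.hstack(o));print(o[0].shape)
E
```

```text
(391, 390, 3)
```

View pics/o.png

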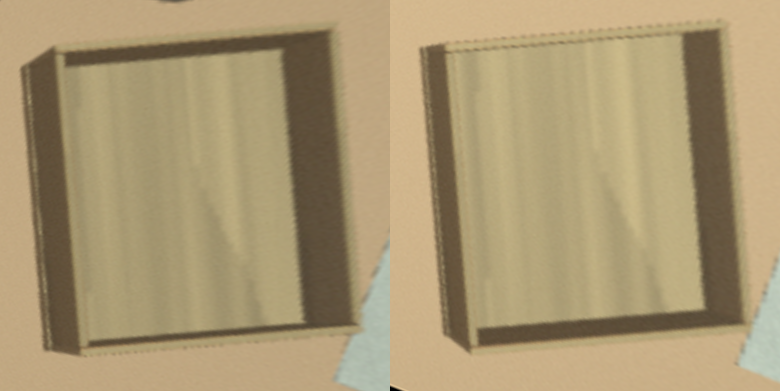

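Rim corners in the left half are (57,47), (338,24), (358,330) and (82,355), and the right half agrees. The tray centre is about (0.4347, −0.398), yaw about 4.5°.

```bash
python3 -c "
from h import *
print(inc([.49,-.24,.27],140),inc([.438,-.443,.20],184.5))"
```

```text
[-0.9338 -0.31    0.1013 -0.0007 -0.0001 -0.2574] [-1.9299 -0.6337  0.4525 -0.0006 -0.0003 -0.5046]
```

>>> servo_tool(
  increments=[
    [[-0.2, -0.06, 0.02, 0, 0, -0.05], [-0.4, -0.13, 0.05, 0, 0, -0.1], [-0.65, -0.2, 0.1, 0, 0, -0.15], [-0.93, -0.31, 0.1, 0, 0, -0.2], [-0.93, -0.31, 0.1, 0, 0, -0.257], [-0.93, -0.31, 0.1, 0, 0, -0.257], [-0.93, -0.31, 0.1, 0, 0, -0.257]],
  ],
)

```text
t: 21.48
position: [0.4901, -0.239, 0.2702]
tool_rot: [-3.14, -0.001, 2.439]
wrist_force: [0.5, 0.6, -5.2]
finger_gap: 0.0149
gripper_force: 61.4
```

```bash
python3 -c "
from h import *
print(inc([.438,-.443,.20],184.5))"
```

```text
[-0.4614 -0.9461  0.3521 -0.0003 -0.0005 -0.2488]
```

>>> servo_tool(
  increments=[
    [[-0.1, -0.2, 0, 0, 0, -0.05], [-0.2, -0.45, 0, 0, 0, -0.1], [-0.33, -0.7, 0.1, 0, 0, -0.15], [-0.461, -0.946, 0.2, 0, 0, -0.2], [-0.461, -0.946, 0.352, 0, 0, -0.249], [-0.461, -0.946, 0.352, 0, 0, -0.249], [-0.461, -0.946, 0.352, 0, 0, -0.249], [-0.461, -0.946, 0.352, 0, 0, -0.249]],
  ],
)

```text
t: 22.48
position: [0.4393, -0.4436, 0.202]
tool_rot: [-3.139, -0.001, -3.06]
wrist_force: [0.3, -0.9, -4.9]
finger_gap: 0.0147
gripper_force: 60.9
```

```bash
python3 -c "
from h import *
rd();print(inc([.438,-.443,.099],184.5))"
```

```text
t 22.48 [ 0.4393 -0.4436  0.202 ] [-179.8454   -0.036  -175.3536] F [-0.2648 -0.9481  4.9451] M [ 0.0146 -0.0659  0.0394] 0.014651570398801692 60.88788628578186
[ 0.0059  0.0048  0.515  -0.0009 -0.0002  0.0008]
```

>>> servo_tool(
  increments=[
    [[0, 0, 0.15, 0, 0, 0], [0, 0, 0.3, 0, 0, 0], [0, 0, 0.4, 0, 0, 0], [0, 0, 0.46, 0, 0, 0], [0, 0, 0.5, 0, 0, 0], [0, 0, 0.515, 0, 0, 0], [0, 0, 0.52, 0, 0, 0], [0, 0, 0.52, 0, 0, 0], [0, 0, 0.52, 0, 0, 0]],
  ],
)

```text
t: 23.6
position: [0.4384, -0.4451, 0.0992]
tool_rot: [-3.138, -0.001, -3.06]
wrist_force: [-5.7, 1.6, 8.8]
finger_gap: 0.0151
gripper_force: 63.0
```

>>> servo_tool(
  increments=[
    [[0, 0, 0, 0, 0, 0], [0, 0, 0, 0, 0, 0], [0, 0, 0, 0, 0, 0], [0, 0, 0, 0, 0, 0], [0, 0, 0, 0, 0, 0], [0, 0, 0, 0, 0, 0]],
  ],
  hand=0,
)

```text
t: 24.35
position: [0.4381, -0.4437, 0.0959]
tool_rot: [-3.141, -0.002, -3.059]
wrist_force: [-0.8, 1.0, 0.0]
finger_gap: 0.0429
gripper_force: 0.0
```

>>> servo_tool(
  increments=[
    [[0, 0, -0.2, 0, 0, 0], [0, 0, -0.5, 0, 0, 0], [0, 0, -0.8, 0, 0, 0], [0, 0, -1, 0, 0, 0], [0, 0, -1, 0, 0, 0], [0, 0, -1, 0, 0, 0]],
  ],
)

```text
t: 25.1
position: [0.4384, -0.4436, 0.295]
tool_rot: [3.141, -0.002, -3.059]
wrist_force: [-0.4, -0.4, -0.9]
finger_gap: 0.0428
gripper_force: 0.0
```

```bash
python3 -c "
from h import *
rd();print(inc([.443,-.1635+.07,.30],180))"
```

```text
t 25.10 [ 0.4384 -0.4436  0.295 ] [ 179.9658   -0.1393 -175.2942] F [ 0.4376 -0.3997  0.8566] M [ 0.03    0.0038 -0.0325] 0.042770464182794586 0.0
[-0.1664  1.7427 -0.0245  0.0002 -0.0008  0.0261]
```

>>> servo_tool(
  increments=[
    [[-0.087, 1, 0, 0, 0, 0], [-0.087, 1, 0, 0, 0, 0], [-0.087, 1, 0, 0, 0, 0], [-0.087, 1, 0, 0, 0, 0]],
  ],
  hand=-1,
)

```text
t: 25.6
position: [0.439, -0.2394, 0.2947]
tool_rot: [3.14, -0.003, -3.056]
wrist_force: [0.6, -0.8, 0.0]
finger_gap: 0.0852
gripper_force: 0.0
```

>>> servo_tool(
  increments=[
    [[-0.087, 1, 0, 0, 0, 0], [-0.087, 1, 0, 0, 0, 0], [-0.087, 1, 0, 0, 0, 0], [-0.087, 1, 0, 0, 0, 0]],
  ],
)

```text
t: 26.1
position: [0.4399, -0.0395, 0.2948]
tool_rot: [3.141, -0.003, -3.056]
wrist_force: [0.2, -1.4, 0.9]
finger_gap: 0.0857
gripper_force: 0.0
```

>>> servo_tool(
  increments=[
    [[-0.087, 1, 0, 0, 0, 0], [-0.087, 1, 0, 0, 0, -0.05], [-0.087, 1, 0.2, 0, 0, -0.057], [-0.087, 1, 0.35, 0, 0, -0.057], [-0.087, 1, 0.35, 0, 0, -0.057], [-0.087, 1, 0.35, 0, 0, -0.057]],
  ],
)

```text
t: 26.85
position: [0.4415, 0.1575, 0.2262]
tool_rot: [-3.141, -0.002, -2.881]
wrist_force: [1.3, -0.2, 1.0]
finger_gap: 0.085
gripper_force: 0.0
```

Run:
```python
from h import *
import pickle
rd()
W=camera_info("wrist");pickle.dump(W,open("w5.pkl","wb"));save("wrist","w5.png");save("scene","s5.png")
o=ortho("pics/w5.png",W,.33,.56,.08,.36,.118)
t=cv2.imread("pics/s5.png")[160:300,150:470]
C=np.zeros((700,800,3),np.uint8);C[:o.shape[0],:o.shape[1]]=o;b=cv2.resize(t,None,fx=1.2,fy=1.2);C[400:400+b.shape[0],:b.shape[1]]=b
cv2.imwrite("pics/o5.png",C[:590,:]);print(o.shape)
```

```text
t 26.85 [0.4415 0.1575 0.2262] [-179.9897   -0.1264 -165.0927] F [-1.1606 -0.5249 -0.9674] M [0.0571 0.0093 0.0174] 0.08501455015514624 0.0
(346, 420, 3)
```

View pics/o5.png

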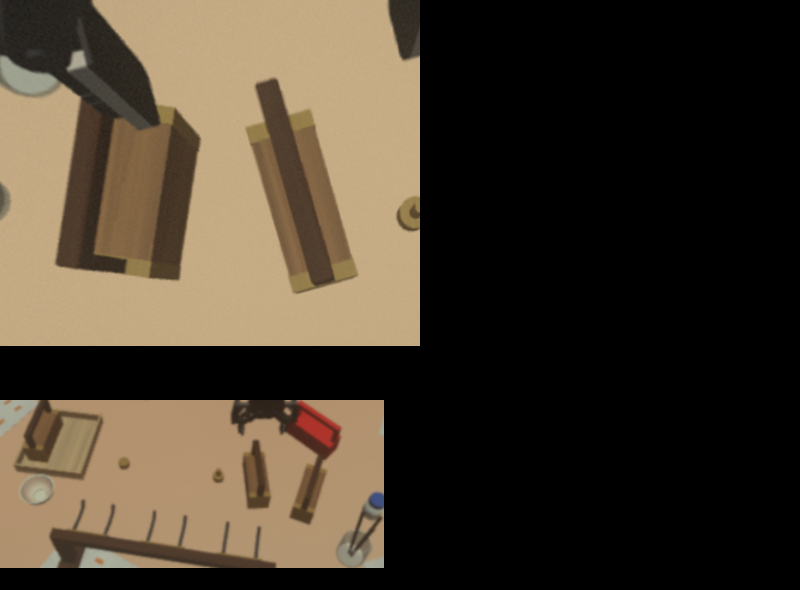

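The first case stands upright in the tray at the left slot. Case M's bar runs from (266,81) to (321,283) in the rectified view, centre (0.4387, 0.1643), 15.2°.

```bash
python3 -c "
from h import *
print(inc([.4395,.1643,.091],-164.8))"
```

```text
[ 0.0035  0.0369  0.6803 -0.0001 -0.0001 -0.0019]
```

>>> servo_tool(
  increments=[
    [[0.003, 0.035, 0.2, 0, 0, -0.001], [0.003, 0.035, 0.45, 0, 0, -0.001], [0.003, 0.035, 0.6, 0, 0, -0.001], [0.003, 0.035, 0.675, 0, 0, -0.001], [0.003, 0.035, 0.675, 0, 0, -0.001], [0.003, 0.035, 0.675, 0, 0, -0.001], [0.003, 0.035, 0.675, 0, 0, -0.001]],
  ],
)

```text
t: 27.82
position: [0.4394, 0.1652, 0.0921]
tool_rot: [-3.141, 0.0, -2.877]
wrist_force: [-0.5, -0.3, 0.0]
finger_gap: 0.0853
gripper_force: 0.0
```

>>> servo_tool(
  increments=[
    [[0, 0, 0, 0, 0, 0], [0, 0, 0, 0, 0, 0], [0, 0, 0, 0, 0, 0], [0, 0, 0, 0, 0, 0], [0, 0, 0, 0, 0, 0], [0, 0, 0, 0, 0, 0], [0, 0, 0, 0, 0, 0], [0, 0, 0, 0, 0, 0]],
  ],
  hand=1,
)

```text
t: 28.82
position: [0.4385, 0.1651, 0.0907]
tool_rot: [3.142, -0.002, -2.877]
wrist_force: [0.5, -1.1, 0.4]
finger_gap: 0.0149
gripper_force: 59.6
```

>>> servo_tool(
  increments=[
    [[0, 0, -0.1, 0, 0, 0], [0, 0, -0.3, 0, 0, 0], [0, 0, -0.6, 0, 0, 0], [0, 0, -0.85, 0, 0, 0], [0, 0, -1, 0, 0, 0], [0, 0, -1, 0, 0, 0], [0, 0, -1, 0, 0, 0]],
  ],
)

```text
t: 29.7
position: [0.4383, 0.1652, 0.2885]
tool_rot: [3.141, -0.005, -2.877]
wrist_force: [-0.6, -0.8, -6.1]
finger_gap: 0.015
gripper_force: 59.1
```

```bash
python3 -c "
from h import *
rd();print(inc([.54,.05,.29],93.6))"
```

```text
t 29.70 [0.4383 0.1652 0.2885] [ 179.9518   -0.2769 -164.8451] F [ 0.7354 -0.6034  6.1477] M [-0.0429  0.0464  0.0249] 0.015032110629376696 59.10717308521271
[-0.3403 -0.6891 -0.0096 -0.0012 -0.0013  0.5642]
```

>>> servo_tool(
  increments=[
    [[-0.1, -0.2, -0.01, 0, 0, 0.05], [-0.2, -0.4, -0.01, 0, 0, 0.1], [-0.34, -0.69, -0.01, 0, 0, 0.15], [-0.34, -0.69, -0.01, 0, 0, 0.2], [-0.34, -0.69, -0.01, 0, 0, 0.25], [-0.34, -0.69, -0.01, 0, 0, 0.3], [-0.34, -0.69, -0.01, 0, 0, 0.35], [-0.34, -0.69, -0.01, 0, 0, 0.4], [-0.34, -0.69, -0.01, 0, 0, 0.45], [-0.34, -0.69, -0.01, 0, 0, 0.5], [-0.34, -0.69, -0.01, 0, 0, 0.55], [-0.34, -0.69, -0.01, -0.001, -0.001, 0.564], [-0.34, -0.69, -0.01, -0.001, -0.001, 0.564], [-0.34, -0.69, -0.01, -0.001, -0.001, 0.564]],
  ],
)

```text
t: 31.45
position: [0.5401, 0.0499, 0.2913]
tool_rot: [-3.142, -0.001, 1.635]
wrist_force: [0.3, 0.2, -5.1]
finger_gap: 0.0151
gripper_force: 59.5
```

>>> servo_tool(
  increments=[
    [[0, 0, 0, 0, 0.05, 0], [0, 0, 0, 0, 0.1, 0], [0, 0, 0, 0, 0.15, 0], [0, 0, 0, 0, 0.2, 0], [0, 0, 0, 0, 0.21, 0], [0, 0, 0, 0, 0.21, 0], [0, 0, 0, 0, 0.21, 0], [0, 0, 0, 0, 0.21, 0], [0, 0, 0, 0, 0.21, 0], [0, 0, 0, 0, 0.21, 0], [0, 0, 0, 0, 0.21, 0], [0, 0, 0, 0, 0.21, 0], [0, 0, 0, 0, 0.21, 0], [0, 0, 0, 0, 0.16, 0], [0, 0, 0, 0, 0.12, 0], [0, 0, 0, 0, 0.08, 0], [0, 0, 0, 0, 0.04, 0], [0, 0, 0, 0, 0, 0], [0, 0, 0, 0, 0, 0], [0, 0, 0, 0, 0, 0]],
  ],
)

```text
t: 33.95
position: [0.5403, 0.05, 0.2921]
tool_rot: [3.141, -0.003, 1.634]
wrist_force: [-0.7, -0.1, -6.8]
finger_gap: 0.0145
gripper_force: 59.6
```

```bash
python3 -c "
from h import *
rdm(12)"
```

```text
[  0.5405   0.0494   0.2923 179.9279  -0.0766  93.5797] F [-0.2928 -0.0388  6.239 ] M [-0.0086  0.0154 -0.0114] sdM [0.0229 0.026  0.0331] t 34.5
```

>>> servo_tool(
  increments=[
    [[0, 0, 0, 0, -0.05, 0], [0, 0, 0, 0, -0.1, 0], [0, 0, 0, 0, -0.15, 0], [0, 0, 0, 0, -0.2, 0], [0, 0, 0, 0, -0.21, 0], [0, 0, 0, 0, -0.21, 0], [0, 0, 0, 0, -0.21, 0], [0, 0, 0, 0, -0.21, 0], [0, 0, 0, 0, -0.21, 0], [0, 0, 0, 0, -0.21, 0], [0, 0, 0, 0, -0.21, 0], [0, 0, 0, 0, -0.21, 0], [0, 0, 0, 0, -0.21, 0], [0, 0, 0, 0, -0.16, 0], [0, 0, 0, 0, -0.12, 0], [0, 0, 0, 0, -0.08, 0], [0, 0, 0, 0, -0.04, 0], [0, 0, 0, 0, 0, 0], [0, 0, 0, 0, 0, 0], [0, 0, 0, 0, 0, 0]],
  ],
)

```text
t: 37.05
position: [0.5404, 0.0496, 0.2924]
tool_rot: [3.14, 0.003, 1.634]
wrist_force: [-0.3, 0.4, -5.6]
finger_gap: 0.0151
gripper_force: 59.5
```

```bash
python3 -c "
from h import *
rdm(12)"
```

```text
[  0.5405   0.0502   0.2925 179.9058   0.0501  93.6755] F [-0.0206 -0.1016  5.66  ] M [ 0.018   0.0159 -0.0049] sdM [0.0261 0.0356 0.0377] t 37.6
```

Moment is unchanged (+0.015 in both): this case is sound. I'll hang it on hook_2.

```bash
python3 -c "
from h import *
print(inc([.573,-.015,.20],93.6),inc([.573,-.015,.146],93.6),inc([.6725,-.009,.146],93.6),inc([.6725,-.009,.121],93.6))"
```

```text
[-0.3338  0.1405  0.4628  0.0006 -0.      0.0002] [-0.3338  0.14    0.7328  0.0006 -0.      0.0002] [-0.3354  0.6384  0.7337  0.0006 -0.      0.0002] [-0.3354  0.6382  0.8587  0.0006 -0.      0.0002]
```

>>> servo_tool(
  increments=[
    [[-0.15, 0.06, 0.1, 0, 0, 0], [-0.334, 0.14, 0.25, 0, 0, 0], [-0.334, 0.14, 0.5, 0, 0, 0], [-0.334, 0.14, 0.65, 0, 0, 0], [-0.334, 0.14, 0.73, 0, 0, 0], [-0.334, 0.14, 0.733, 0, 0, 0], [-0.334, 0.14, 0.733, 0, 0, 0], [-0.334, 0.14, 0.733, 0, 0, 0]],
  ],
)

```text
t: 38.65
position: [0.5739, -0.0152, 0.1476]
tool_rot: [3.137, 0.001, 1.634]
wrist_force: [-0.3, -0.0, -6.0]
finger_gap: 0.0148
gripper_force: 59.7
```

>>> servo_tool(
  increments=[
    [[0, 0.05, 0, 0, 0, 0], [0, 0.12, 0, 0, 0, 0], [0, 0.2, 0, 0, 0, 0], [0, 0.28, 0, 0, 0, 0], [0, 0.36, 0, 0, 0, 0], [0, 0.43, 0, 0, 0, 0], [0, 0.48, 0, 0, 0, 0], [0, 0.498, 0, 0, 0, 0], [0, 0.498, 0, 0, 0, 0], [0, 0.498, 0, 0, 0, 0], [0, 0.498, 0, 0, 0, 0]],
  ],
)

```text
t: 40.02
position: [0.6722, -0.0088, 0.1463]
tool_rot: [3.14, -0.0, 1.634]
wrist_force: [-0.5, 0.2, -5.7]
finger_gap: 0.0149
gripper_force: 59.6
```

Run:
```python
from h import *
rd();print(inc([.6725,-.009,.121],93.6))
save("side","d6.png")
a=cv2.imread("pics/d6.png")[120:280,330:510]
save("scene","s6.png");b=cv2.imread("pics/s6.png")[170:330,200:380]
cv2.imwrite("pics/c6.png",np.hstack([cv2.resize(a,(400,356),interpolation=cv2.INTER_CUBIC),cv2.resize(b,(400,356),interpolation=cv2.INTER_CUBIC)]))
```

```text
t 40.02 [ 0.6722 -0.0088  0.1463] [179.8922  -0.0082  93.6251] F [ 0.2009 -0.5168  5.7223] M [-0.0096  0.0124 -0.0231] 0.014861826012439168 59.64860200881958
[-0.0012  0.0013  0.1265  0.0006 -0.      0.0001]
```

View pics/c6.png

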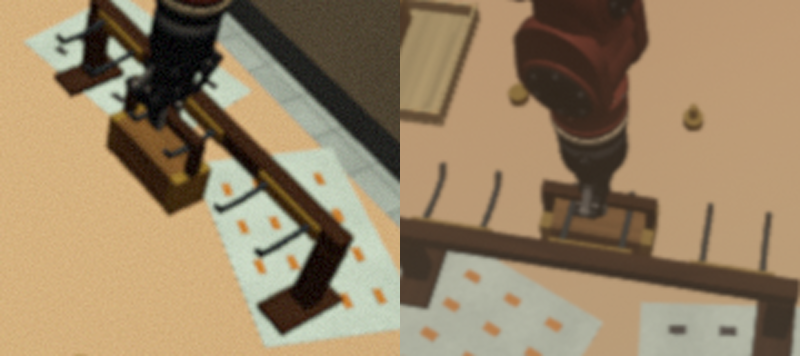

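Both prongs (right half, (570,225) and (627,225)) pass under the bar between the uprights, with no contact force. Lowering.

>>> servo_tool(
  increments=[
    [[0, 0, 0.04, 0, 0, 0], [0, 0, 0.08, 0, 0, 0], [0, 0, 0.11, 0, 0, 0], [0, 0, 0.12, 0, 0, 0], [0, 0, 0.125, 0, 0, 0], [0, 0, 0.125, 0, 0, 0], [0, 0, 0.125, 0, 0, 0]],
  ],
)

```text
t: 41.0
position: [0.6726, -0.0087, 0.1218]
tool_rot: [3.139, -0.0, 1.634]
wrist_force: [-4.1, -0.7, 3.3]
finger_gap: 0.0148
gripper_force: 60.8
```

>>> servo_tool(
  increments=[
    [[0, 0, 0, 0, 0, 0], [0, 0, 0, 0, 0, 0], [0, 0, 0, 0, 0, 0], [0, 0, 0, 0, 0, 0], [0, 0, 0, 0, 0, 0], [0, 0, 0, 0, 0, 0]],
  ],
  hand=0.1,
)

```text
t: 41.75
position: [0.6725, -0.0088, 0.1211]
tool_rot: [3.14, -0.0, 1.634]
wrist_force: [0.4, -0.3, -0.4]
finger_gap: 0.0388
gripper_force: 0.0
```

>>> servo_tool(
  increments=[
    [[0, 0, -0.1, 0, 0, 0], [0, 0, -0.25, 0, 0, 0], [0, 0, -0.5, 0, 0, 0], [0, 0, -0.8, 0, 0, 0], [0, 0, -0.8, 0, 0, 0], [0, 0, -0.8, 0, 0, 0]],
  ],
)

```text
t: 42.5
position: [0.6724, -0.0089, 0.2821]
tool_rot: [3.138, 0.0, 1.634]
wrist_force: [0.0, -0.0, 0.3]
finger_gap: 0.0382
gripper_force: 0.0
```

Run:
```python
from h import *
rd();save("side","d7.png")
print(inc([.60,.15,.30],130), inc([.46,.30,.28],170))
```

```text
t 42.50 [ 0.6724 -0.0089  0.2821] [179.8125   0.0109  93.6279] F [-0.036   0.025  -0.3478] M [-0.0275  0.013  -0.0171] 0.03822981603343889 0.0
[ 0.8152 -0.3087 -0.096   0.0004  0.     -0.2021] [ 1.6079 -0.9601  0.0035  0.0004  0.0002 -0.4243]
```

>>> servo_tool(
  increments=[
    [[0.2, -0.12, 0, 0, 0, -0.05], [0.5, -0.3, 0, 0, 0, -0.1], [0.8, -0.48, 0, 0, 0, -0.15], [0.8, -0.48, 0, 0, 0, -0.2], [0.8, -0.48, 0, 0, 0, -0.25], [0.8, -0.48, 0, 0, 0, -0.25]],
  ],
  hand=-1,
)

```text
t: 43.3
position: [0.5655, 0.145, 0.2798]
tool_rot: [3.142, -0.0, 2.419]
wrist_force: [-0.1, -0.2, -0.9]
finger_gap: 0.0857
gripper_force: 0.0
```

Run:
```python
from h import *
print(inc([.45,.30,.24],170))
```

```text
[ 0.9456  0.1993  0.1994  0.     -0.0001 -0.1745]
```

>>> servo_tool(
  increments=[
    [[0.3, 0.06, 0.1, 0, 0, -0.05], [0.6, 0.13, 0.15, 0, 0, -0.1], [0.945, 0.2, 0.2, 0, 0, -0.15], [0.945, 0.2, 0.2, 0, 0, -0.1745], [0.945, 0.2, 0.2, 0, 0, -0.1745], [0.945, 0.2, 0.2, 0, 0, -0.1745], [0.945, 0.2, 0.2, 0, 0, -0.1745]],
  ],
)

```text
t: 44.18
position: [0.4516, 0.2989, 0.2408]
tool_rot: [3.141, 0.002, 2.964]
wrist_force: [-0.2, -0.4, -0.8]
finger_gap: 0.0855
gripper_force: 0.0
```

Run:
```python
from h import *
import pickle
rd()
W=camera_info("wrist");pickle.dump(W,open("w8.pkl","wb"));save("wrist","w8.png");save("side","d8.png");save("scene","s8.png")
o=ortho("pics/w8.png",W,.33,.56,.18,.42,.118)
C=np.zeros((590,800,3),np.uint8);C[:o.shape[0],:o.shape[1]]=o
b=cv2.resize(cv2.imread("pics/d8.png")[100:300,320:500],None,fx=2.1,fy=2.1);C[:b.shape[0],370:370+b.shape[1]]=b
b=cv2.imread("pics/s8.png")[160:320,150:480];C[430:590,:330]=b
cv2.imwrite("pics/o8.png",C);print(o.shape)
```

```text
t 44.17 [0.4516 0.2989 0.2408] [179.973    0.0965 169.8411] F [ 0.1476 -0.3858  0.7554] M [-0.0059  0.0217  0.0268] 0.08545041006494455 0.0
(346, 360, 3)
```

View pics/o8.png

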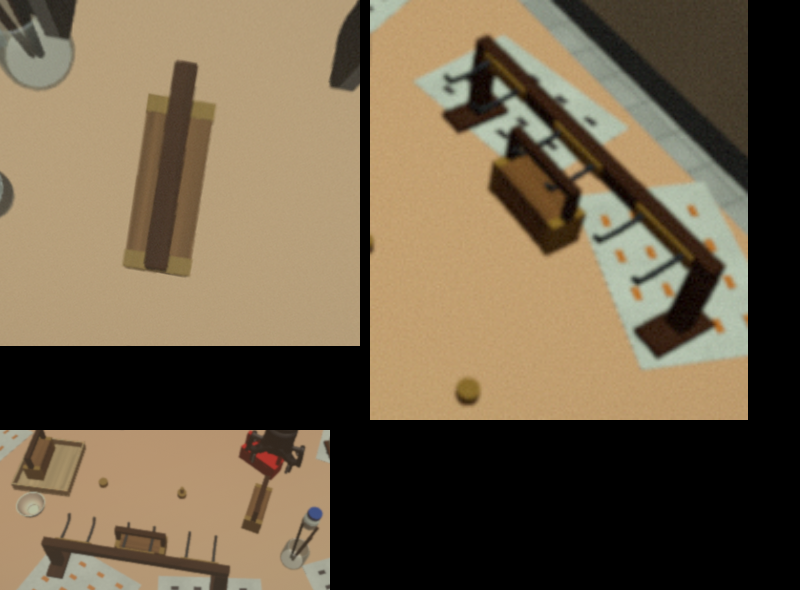

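The sound case hangs on the middle hook. Case R's bar runs from (185,63) to (157,270), centre (0.449, 0.306), −7.7°.

```bash
python3 -c "
from h import *
print(inc([.449,.306,.091],172.3))"
```

```text
[ 0.0189  0.0308  0.7493  0.0002  0.0006 -0.0132]
```

>>> servo_tool(
  increments=[
    [[0.019, 0.031, 0.25, 0, 0, -0.013], [0.019, 0.031, 0.5, 0, 0, -0.013], [0.019, 0.031, 0.68, 0, 0, -0.013], [0.019, 0.031, 0.748, 0, 0, -0.013], [0.019, 0.031, 0.748, 0, 0, -0.013], [0.019, 0.031, 0.748, 0, 0, -0.013], [0.019, 0.031, 0.748, 0, 0, -0.013]],
  ],
)

```text
t: 45.2
position: [0.4495, 0.3069, 0.0929]
tool_rot: [3.14, 0.004, 3.008]
wrist_force: [0.4, -0.2, 0.7]
finger_gap: 0.0856
gripper_force: 0.0
```

>>> servo_tool(
  increments=[
    [[0, 0, 0, 0, 0, 0], [0, 0, 0, 0, 0, 0], [0, 0, 0, 0, 0, 0], [0, 0, 0, 0, 0, 0], [0, 0, 0, 0, 0, 0], [0, 0, 0, 0, 0, 0], [0, 0, 0, 0, 0, 0], [0, 0, 0, 0, 0, 0]],
  ],
  hand=1,
)

```text
t: 46.2
position: [0.4486, 0.3065, 0.0914]
tool_rot: [3.141, 0.002, 3.008]
wrist_force: [0.3, -1.9, 2.8]
finger_gap: 0.0146
gripper_force: 59.8
```

>>> servo_tool(
  increments=[
    [[0, 0, -0.1, 0, 0, 0], [0, 0, -0.3, 0, 0, 0], [0, 0, -0.6, 0, 0, 0], [0, 0, -0.85, 0, 0, 0], [0, 0, -1, 0, 0, 0], [0, 0, -1, 0, 0, 0], [0, 0, -1, 0, 0, 0]],
  ],
)

```text
t: 47.08
position: [0.4477, 0.3064, 0.2898]
tool_rot: [-3.141, 0.0, 3.009]
wrist_force: [0.1, -0.3, -5.3]
finger_gap: 0.0149
gripper_force: 58.9
```

```bash
python3 -c "
from h import *
rd();print(inc([.53,.16,.29],93.6))"
```

```text
t 47.08 [0.4477 0.3064 0.2898] [-179.9846    0.0023  172.3827] F [-0.1336 -0.2358  5.3367] M [ 0.0238  0.0318 -0.0036] 0.014915906274953684 58.871591091156006
[-0.505  -0.671  -0.0009 -0.0001  0.0001  0.4377]
```

>>> servo_tool(
  increments=[
    [[-0.15, -0.2, 0, 0, 0, 0.05], [-0.3, -0.4, 0, 0, 0, 0.1], [-0.505, -0.67, 0, 0, 0, 0.15], [-0.505, -0.67, 0, 0, 0, 0.2], [-0.505, -0.67, 0, 0, 0, 0.25], [-0.505, -0.67, 0, 0, 0, 0.3], [-0.505, -0.67, 0, 0, 0, 0.35], [-0.505, -0.67, 0, 0, 0, 0.4], [-0.505, -0.67, 0, 0, 0, 0.4377], [-0.505, -0.67, 0, 0, 0, 0.4377], [-0.505, -0.67, 0, 0, 0, 0.4377], [-0.505, -0.67, 0, 0, 0, 0.4377]],
  ],
)

```text
t: 48.58
position: [0.5303, 0.1603, 0.2909]
tool_rot: [3.14, -0.0, 1.635]
wrist_force: [-0.1, -0.3, -4.3]
finger_gap: 0.0149
gripper_force: 59.8
```

>>> servo_tool(
  increments=[
    [[0, 0, 0, 0, 0.05, 0], [0, 0, 0, 0, 0.1, 0], [0, 0, 0, 0, 0.15, 0], [0, 0, 0, 0, 0.2, 0], [0, 0, 0, 0, 0.21, 0], [0, 0, 0, 0, 0.21, 0], [0, 0, 0, 0, 0.21, 0], [0, 0, 0, 0, 0.21, 0], [0, 0, 0, 0, 0.21, 0], [0, 0, 0, 0, 0.21, 0], [0, 0, 0, 0, 0.21, 0], [0, 0, 0, 0, 0.21, 0], [0, 0, 0, 0, 0.21, 0], [0, 0, 0, 0, 0.16, 0], [0, 0, 0, 0, 0.12, 0], [0, 0, 0, 0, 0.08, 0], [0, 0, 0, 0, 0.04, 0], [0, 0, 0, 0, 0, 0], [0, 0, 0, 0, 0, 0], [0, 0, 0, 0, 0, 0]],
  ],
)

```text
t: 51.08
position: [0.5303, 0.1604, 0.291]
tool_rot: [3.141, -0.003, 1.634]
wrist_force: [0.6, 0.4, -3.9]
finger_gap: 0.0154
gripper_force: 59.8
```

```bash
python3 -c "
from h import *
rdm(12)"
```

```text
[  0.5305   0.1599   0.2912 179.9153  -0.0639  93.5454] F [ 0.1758 -0.0098  4.2878] M [ 0.0009  0.006  -0.002 ] sdM [0.0326 0.0456 0.0277] t 51.625
```

>>> servo_tool(
  increments=[
    [[0, 0, 0, 0, -0.05, 0], [0, 0, 0, 0, -0.1, 0], [0, 0, 0, 0, -0.15, 0], [0, 0, 0, 0, -0.2, 0], [0, 0, 0, 0, -0.21, 0], [0, 0, 0, 0, -0.21, 0], [0, 0, 0, 0, -0.21, 0], [0, 0, 0, 0, -0.21, 0], [0, 0, 0, 0, -0.21, 0], [0, 0, 0, 0, -0.21, 0], [0, 0, 0, 0, -0.21, 0], [0, 0, 0, 0, -0.21, 0], [0, 0, 0, 0, -0.21, 0], [0, 0, 0, 0, -0.16, 0], [0, 0, 0, 0, -0.12, 0], [0, 0, 0, 0, -0.08, 0], [0, 0, 0, 0, -0.04, 0], [0, 0, 0, 0, 0, 0], [0, 0, 0, 0, 0, 0], [0, 0, 0, 0, 0, 0]],
  ],
)

```text
t: 54.18
position: [0.5303, 0.1601, 0.2912]
tool_rot: [3.14, 0.002, 1.633]
wrist_force: [-0.1, 0.4, -4.1]
finger_gap: 0.0152
gripper_force: 59.8
```

```bash
python3 -c "
from h import *
rdm(12);print(inc([.562,.152,.146],93.6),inc([.662,.1585,.146],93.6))"
```

```text
[  0.5303   0.1606   0.2912 179.9159   0.0434  93.636 ] F [ 0.1219 -0.0764  4.2488] M [-0.0033  0.02   -0.013 ] sdM [0.0354 0.025  0.0318] t 54.725
[-0.0513  0.1535  0.7269  0.0006 -0.     -0.    ] [-0.0502  0.6545  0.7278  0.0006 -0.     -0.    ]
```

Unchanged again (0.006 and 0.020): sound. I'll hang it on hook_1.

>>> servo_tool(
  increments=[
    [[-0.05, 0.08, 0.15, 0, 0, 0], [-0.05, 0.153, 0.4, 0, 0, 0], [-0.05, 0.153, 0.6, 0, 0, 0], [-0.05, 0.153, 0.7, 0, 0, 0], [-0.05, 0.153, 0.727, 0, 0, 0], [-0.05, 0.153, 0.727, 0, 0, 0], [-0.05, 0.153, 0.727, 0, 0, 0]],
  ],
)

```text
t: 55.65
position: [0.5629, 0.1523, 0.1479]
tool_rot: [3.137, -0.0, 1.634]
wrist_force: [0.1, -0.6, -3.8]
finger_gap: 0.0148
gripper_force: 59.8
```

>>> servo_tool(
  increments=[
    [[0, 0.05, 0, 0, 0, 0], [0, 0.12, 0, 0, 0, 0], [0, 0.2, 0, 0, 0, 0], [0, 0.28, 0, 0, 0, 0], [0, 0.36, 0, 0, 0, 0], [0, 0.43, 0, 0, 0, 0], [0, 0.48, 0, 0, 0, 0], [0, 0.5, 0, 0, 0, 0], [0, 0.5, 0, 0, 0, 0], [0, 0.5, 0, 0, 0, 0], [0, 0.5, 0, 0, 0, 0]],
  ],
)

```text
t: 57.02
position: [0.6615, 0.1586, 0.1463]
tool_rot: [3.14, -0.0, 1.634]
wrist_force: [0.3, 0.5, -4.3]
finger_gap: 0.0151
gripper_force: 59.8
```

```bash
python3 -c "
from h import *
rd();print(inc([.662,.159,.121],93.6))"
```

```text
t 57.02 [0.6615 0.1586 0.1463] [179.8925  -0.0101  93.5963] F [0.4642 0.3703 4.2872] M [ 0.0198  0.0056 -0.0119] 0.015149237182952127 59.816333055496216
[ 0.002   0.0025  0.1266  0.0006 -0.0001 -0.    ]
```

>>> servo_tool(
  increments=[
    [[0, 0, 0.04, 0, 0, 0], [0, 0, 0.08, 0, 0, 0], [0, 0, 0.11, 0, 0, 0], [0, 0, 0.12, 0, 0, 0], [0, 0, 0.125, 0, 0, 0], [0, 0, 0.125, 0, 0, 0], [0, 0, 0.125, 0, 0, 0]],
  ],
)

```text
t: 57.9
position: [0.6619, 0.1586, 0.1216]
tool_rot: [3.139, -0.0, 1.634]
wrist_force: [-1.7, -0.3, -0.7]
finger_gap: 0.015
gripper_force: 60.4
```

Contact as expected at the throat floor; releasing and retreating.

>>> servo_tool(
  increments=[
    [[0, 0, 0, 0, 0, 0], [0, 0, 0, 0, 0, 0], [0, 0, 0, 0, 0, 0], [0, 0, 0, 0, 0, 0], [0, 0, 0, 0, 0, 0], [0, 0, 0, 0, 0, 0]],
  ],
  hand=0.1,
)

```text
t: 58.65
position: [0.6618, 0.1585, 0.1212]
tool_rot: [3.14, -0.0, 1.633]
wrist_force: [-0.1, -0.4, -0.3]
finger_gap: 0.0383
gripper_force: 0.0
```

>>> servo_tool(
  increments=[
    [[0, 0, -0.1, 0, 0, 0], [0, 0, -0.25, 0, 0, 0], [0, 0, -0.5, 0, 0, 0], [0, 0, -0.8, 0, 0, 0], [0, -0.3, -0.8, 0, 0, 0], [0, -0.6, -0.8, 0, 0, 0], [0, -0.9, -0.8, 0, 0, 0], [0, -0.9, -0.8, 0, 0, 0], [0, -0.9, -0.8, 0, 0, 0], [0, -0.9, -0.8, 0, 0, 0]],
  ],
)

```text
t: 59.9
position: [0.483, 0.1471, 0.2814]
tool_rot: [3.139, -0.0, 1.633]
wrist_force: [-0.1, -0.2, -0.3]
finger_gap: 0.0386
gripper_force: 0.0
```

Run:
```python
from h import *
rd();save("side","d9.png");save("scene","s9.png")
C=np.zeros((600,800,3),np.uint8)
b=cv2.resize(cv2.imread("pics/d9.png")[80:400,230:530],None,fx=1.33,fy=1.33);C[:b.shape[0],:b.shape[1]]=b
b=cv2.resize(cv2.imread("pics/s9.png")[150:330,150:480],(400,218));C[:218,400:]=b
cv2.imwrite("pics/o9.png",C)
```

```text
t 59.90 [0.483  0.1471 0.2814] [179.8474  -0.0081  93.5735] F [-0.2118 -0.1447  0.3488] M [ 0.0684 -0.062  -0.0075] 0.038556206640587655 0.0
```

View pics/o9.png

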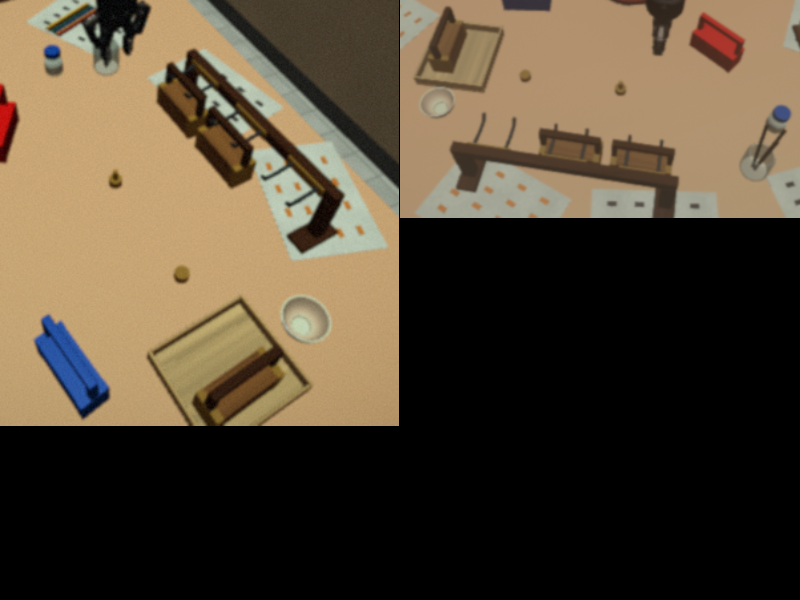

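Two cases hang on hook_1 and hook_2, and one stands upright in the tray. The bystanders and look-alikes are undisturbed, and no wooden case is left on the table.

```bash
python3 -c "
from h import *
print(hand_in())"
```

```text
the job is handed in; nothing more can be done
None
```

I found three wooden cases and tilt-tested each both ways: the two sound ones hang on hook_1 and hook_2, the loose one stands upright in the repair tray, and I handed the job in at about 60 s.

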